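# Slide the instrument cassette under the low riser and shut its retaining arm

## Task

Using only the fingertips, push the flat steel instrument cassette along the worktop and in under the low steel riser shelf until it is fully home, square against the riser's inside back wall, then push the riser's retaining arm all the way across in front of it. Keep the cassette flat on the worktop all the way: do not lift or tip it, and push the cassette and the arm gently, without gripping or forcing anything. Leave everything else on the worktop and on the riser where it stands.

Things in the scene. Friction and masses are not known exactly. Their poses are not given: they have to be found in the camera images.
- cassette: flat closed stainless instrument cassette, perforated lid, loose on the worktop, 0.34 to 0.59 kg: 100 mm along its x, 130 mm along y, 24 mm high, flat sides, edges rounded 3 mm. Origin: centre of its underside, z up. Both ends alike; too broad to grip; slides with ordinary friction (a few N). Starts 180 to 240 mm before its home place, up to 40 mm to either side, up to 0.4 rad askew.
- riser: low bridge-like stainless shelf screwed to the worktop, immovable. Origin on the worktop; x points into its mouth (the way the cassette slides in), y to the left looking in, z up. Cassette home: its origin at the riser's origin, its x axis along the riser's x (either way round); its outer 20 mm then stand out of the mouth.
- riser_mouth (a point): middle of the deck's front lower edge: riser x = -30 mm, y = 0, 29 mm up (the headroom). The deck is 4 mm thick (top 33 mm up), reaches to x = 100 mm, 152 mm wide. Cheeks over the same length close both sides, 144 mm apart inside (y -72 to 72 mm); 3 mm high screw flanges outside them to y = +-98 mm.
- riser_back (a point): centre of the face of the inside back wall that the cassette comes up against: riser x = 50 mm, y = 0, 12 mm above the worktop.
- latch_pivot (a point): axis of the retaining arm, at 16 mm above the worktop, right of the mouth: riser x = -57, y = -85 mm. A 12 mm post, 30 mm high, with the arm's 18 mm hub round it, on a 5 mm high bracket (y -94 to -76 mm, out to x = -69 mm).
- retaining_arm (a joint): flat steel arm swinging level about the vertical pivot axis; stays where left, about 1 N at its tip moves it. In rad: 0 = points straight out of the mouth (riser -x), grows as it swings across the mouth (to riser +y); pi/2 = shut, end stop, across the front of the home cassette with 4 mm to spare; -0.5 = other stop. Starts -0.25 to 0.05. Shuts only with the cassette home.
- latch_tip (a point): centre of the black round end of the retaining arm (12 mm diameter, from 8 to 24 mm above the worktop; this point is at 16 mm), 58 mm from the pivot axis. The bar between is 6 mm thick and 10 to 22 mm above the worktop.
- vial_amber: amber glass vial, 24 mm diameter, 42 mm high, upright on the rear of the riser's deck; origin: centre of its underside. Leave alone.
- vial_clear: clear glass vial, 28 mm diameter, 50 mm high, upright on the rear of the riser's deck; origin: centre of its underside. Leave alone.
- tape_roll: roll of tape lying flat, 64 mm diameter, 20 mm high, on the worktop to the left of the riser's mouth; origin: centre of its underside. Leave alone.
- syringe: 20 ml plastic syringe lying along its own x, 145 mm long, 34 mm wide at its wings, 21 mm high, on the worktop close along the riser's right-hand side; origin under its barrel. Leave alone.
- laryngoscope: steel laryngoscope lying on its side: handle 28 mm diameter along its own x from -75 to 64 mm, blade about 115 mm long to its +y at the +x end; on the worktop well beyond the cassette's outer end. Origin under the handle. Leave alone.
- face_mask: round anaesthetic face mask, yellow cushion 96 mm diameter, clear dome and connector, 74 mm high, on the worktop well beyond the cassette's outer end; origin: centre of its underside. Leave alone.
- gallipot: small round open steel pot, 72 mm diameter, 40 mm high, on the worktop by the riser's left-hand side; origin: centre of its underside. Leave alone.
There are look-alikes about, which are no part of the job. What is shaped like the cassette but purple or red is not meant.

How it is judged:
By the outcome, as a careful person would: the job done as asked, in the order asked, and still so for the second after the job is handed in, with the robot touching nothing.
It also fails if it takes over 67 s, if anything falls off the work surface, if the arm or the gripper's body presses on something with over 40 N, if the wrist force passes 120 N, or if a joint passes its speed limit or range.

## Robot

A 6-joint arm with a two-finger parallel gripper is mounted at the origin on the work surface. World frame = base frame: x ahead of the robot, y to its left, z up, the work surface at z = 0. Lengths are in m, angles in rad, forces in N, time in s.
With the tool pointing down it reaches from about 0.375 to 0.9 m from the base axis. Payload 3.1 kg.
Tool frame: the origin (TCP) lies on the centre line of the jaws, within the pads' length; the fingertips stand 19 mm ahead of it and the grasp point (between the pads) is the TCP; z points along the fingers, y is the line along which they close (so a half turn about z gives the same grasp; the last joint's range is limited). The gripper opens to 85 mm and grips with 20 to 120 N. Pads are 22 mm wide; open, the fingers measure 114 mm over their backs; the gripper's body (76 mm by 85 mm) begins 54 mm behind the grasp point. The pads swing forward as they close: fully open they stand 13 mm farther back than shut.
Start: joints at [1.036, 0.527, 1.433, -0, 1.181, -0.178], TCP at [0.218, 0.586, 0.25] pointing down, gripper open.
Joint ranges: [-3.08, 3.08], [-0.75, 2.2], [0.22, 2.44], [-1.43, 4.57], [0, 2.65], [-2.85, 2.85]. Speed limits (rad/s): [2.79, 2.79, 3.14, 3.14, 3.14, 3.14].

## Interface

Orientations are given as a unit quaternion [x, y, z, w].
In Python, from station import manip gives the robot as it stands.
- The arm moves only by the tool servo_tool, never from a script. Its argument "rows" is a list that holds one entry, the list of rows, each a list of 7 numbers: the turn, a rotation vector about the tool's x, y, z in degrees, then the shift along the tool's x, y, z in m, then the gripper command: -1 is shut, 1 is fully open, values between are in proportion. In form: [[[wx, wy, wz, tx, ty, tz, jaw], ...]]. A call has 1 to 8 rows; each row shifts and turns the commanded pose from where the row before left it, along the tool's axes as they then stand; what a row does not reach is not made up. A row lasts 1/12 s, in which the tool goes at most 41.7 mm and 7.16 degrees, less where a joint would pass 70% of its speed; a pose out of reach is approached as far as the arm can. A call is refused whole if a number of a shift passes 0.0417 or a number of a turn 7.16, either way. A call with a gripper value outside its range is refused whole. The fingers move at their own pace and stop on an object; "squeeze" is the grip in N (left out, the last holds). Time passes only in rows, so rows that do not move let the fingers close. It gives the time, the measured TCP pose, the force, the opening and the grip force at its end, in the units of the state.
- manip.sense(): the state, without advancing time (a new reading comes with each control period).
- manip.snapshot(name): name is "scene" or "top" or "wrist"; returns the picture (384x512x3 uint8, blue, green, red); there is no depth.
- manip.camera_info(name): a dict with "K" (3x3 intrinsics, pixels), "k1" (the pictures are not rectified: a ray, as slopes to the right and down, at radius r is drawn at 1 + k1 r^2 times it, then the intrinsics apply), "camera_from_world" (4x4, takes a point from world to camera coordinates). Camera axes: x right, y down, z forward; pixel columns grow to the right and rows downward; lengths in m; the calibration is good to about 2 mm. A picture is of the moment at which its call begins: read the wrist's pose just before it. camera_info takes no time and is no camera call; for the wrist camera it gives the pose at the moment of the call.
- manip.sign_off(): hands the job in; it is judged then, once.
The state is a dict: "t": time; "q": joint angles; "qd": joint speeds; "tau": joint torques, N m; "tcp_pos": TCP position; "tool_rot": TCP orientation; "force": force on the tool from outside, world axes, zero at the start; "ft_torque": the same for the moment, N m; "finger_gap": opening from 0.0 (shut) to 1.0 (fully open); "gripper_force": force on a finger pad.
Only numpy, scipy, OpenCV 4.12 (cv2) and the standard library are available. Lean on these libraries where they do the work, as an engineer would, in place of code of your own. Each camera call takes 0.05 s, during which the arm holds its last target. There are 200 camera calls.

## Working session

There is one attempt and no reset: what is moved stays moved. The work goes in short steps, Python scripts to look and compute and a tool call to move; the robot and the scene stay as the last step left them, time stands still between calls to the robot, and variables do not carry over. Pictures are saved under pics/ and viewed, at most 10 in all, crops included, and the job is handed in when it is done.

Besides the shell and the picture viewer there is one more tool, called after "Emit:" as a command line: name --argument value ..., lists and objects as JSON in quotes. servo_tool: Moves the arm, as the interface text tells. Its arguments: {"type":"object","properties":{"rows":{"type":"array","items":{"type":"array","items":{"type":"array","items":{"type":"number"}}}},"squeeze":{"type":"number"}},"required":["rows"]}

```bash
ls; mkdir -p pics; cat > h.py <<'E'
import numpy as np,cv2
from station import manip
def ray(ci,u,v):
    K=np.array(ci["K"]);k=ci["k1"];d=np.array([(u-K[0,2])/K[0,0],(v-K[1,2])/K[1,1]]);s=d.copy()
    for _ in range(20): s=d/(1+k*(s@s))
    T=np.array(ci["camera_from_world"]);R=T[:3,:3]
    return -R.T@T[:3,3], R.T@np.array([s[0],s[1],1])
def onz(ci,u,v,z):
    o,d=ray(ci,u,v);return o+d*(z-o[2])/d[2]
def proj(ci,p):
    T=np.array(ci["camera_from_world"]);c=T[:3,:3]@np.array(p)+T[:3,3];s=c[:2]/c[2];s=s*(1+ci["k1"]*(s@s));K=np.array(ci["K"])
    return np.array([K[0,0]*s[0]+K[0,2],K[1,1]*s[1]+K[1,2]])
E
python3 - <<'E'
from h import *
for n in("top","scene"):
    im=manip.snapshot(n);cv2.imwrite(f"pics/{n}0.png",im)
    cv2.imwrite(f"pics/{n}0b.png",cv2.resize(im,(800,600),interpolation=cv2.INTER_CUBIC))
    ci=manip.camera_info(n);print(n,ci["K"],ci["k1"],ray(ci,256,192))
s=manip.sense();print({k:np.round(s[k],3) for k in s})
E
```

```text
pics
top [[476.25398277   0.         258.38155451]
 [  0.         476.25398277 184.96003205]
 [  0.           0.           1.        ]] 0.006054545451002454 (array([0.33182688, 0.08231601, 1.51798118]), array([ 0.10641428, -0.00184701, -0.99444261]))
scene [[385.30023083   0.         254.18329449]
 [  0.         385.30023083 195.34121361]
 [  0.           0.           1.        ]] -0.037975880250196103 (array([ 0.99960232, -0.64287296,  0.70254343]), array([-0.44102553,  0.67655635, -0.58980117]))
{'t': np.float64(0.1), 'q': array([ 1.036,  0.528,  1.434, -0.   ,  1.181, -0.179]), 'qd': array([-0.001,  0.001, -0.004,  0.001,  0.001,  0.   ]), 'tau': array([-1.0000e-03, -4.4330e+01, -1.7858e+01, -0.0000e+00,  4.0000e-03,
        0.0000e+00]), 'tcp_pos': array([0.218, 0.585, 0.249]), 'tool_rot': array([ 0.177,  0.984, -0.001, -0.   ]), 'force': array([ 0.226, -0.265, -0.047]), 'ft_torque': array([ 0.013, -0.015, -0.038]), 'gripper_force': np.float64(0.0), 'finger_gap': np.float64(1.001)}
```

View pics/top0b.png

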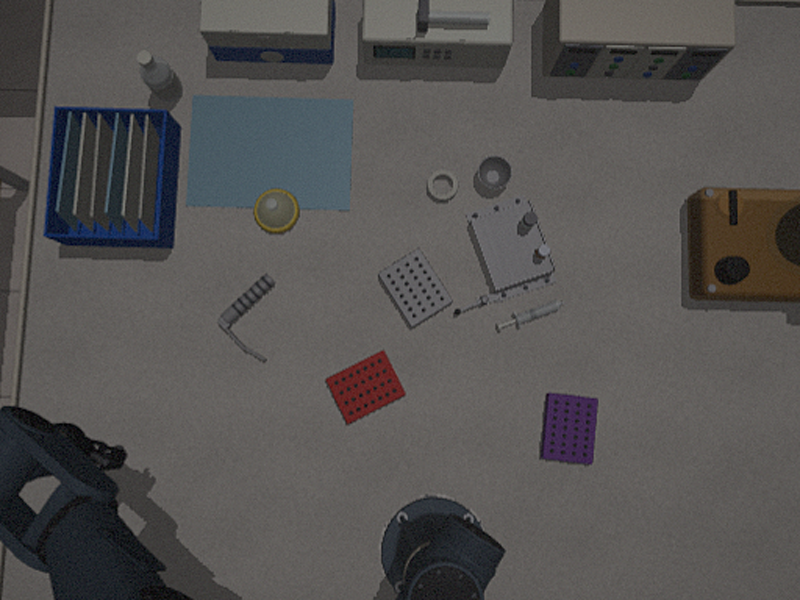

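View pics/scene0b.png

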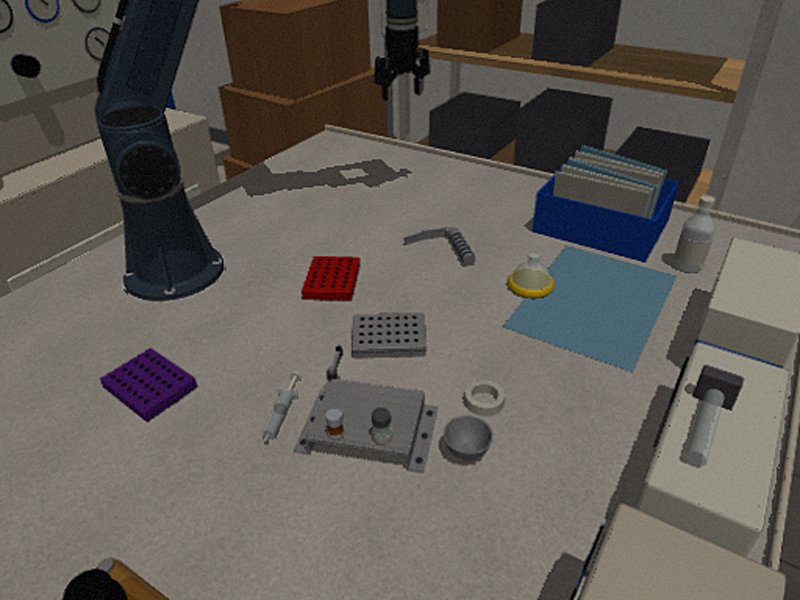

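The top view shows the cassette (grey, perforated) centred near (415,288) in 800-px coordinates. The riser deck has corners near (470,213), (533,200), (553,272) and (493,290), its mouth faces image left, and the arm tip is near (457,313). The scene view agrees with this.

```bash
python3 - <<'E'
from h import *
ci=manip.camera_info("top");s=.64
P=lambda u,v,z:onz(ci,u*s,v*s,z)[:3].round(4)
for n,c,z in(("cas",[(379,276),(418,248),(452,300),(411,327)],.024),("deck",[(470,213),(533,200),(553,272),(493,290)],.033),("tip",[(457,313)],.016),("piv",[(484,299)],.03),("tape",[(442,186)],.02),("lar",[(222,322),(270,280),(264,360)],.014),("mask",[(276,211)],.03)):
    print(n,[P(*q,z)[:2].tolist() for q in c])
im=cv2.imread("pics/top0.png");crop=im[100:230,220:370]
cv2.imwrite("pics/c1.png",cv2.resize(crop,None,fx=5,fy=4.6,interpolation=cv2.INTER_CUBIC))
m=manip.camera_info("wrist");T=np.array(m["camera_from_world"]);print(m["K"],m["k1"],-T[:3,:3].T@T[:3,3],T[:3,:3])
E
```

```text
cas [[0.5394, 0.1234], [0.5991, 0.0457], [0.4945, -0.0255], [0.4377, 0.056]]
deck [[0.6727, -0.0583], [0.7034, -0.1867], [0.5558, -0.2278], [0.516, -0.107]]
tip [[0.4691, -0.0367]]
piv [[0.4976, -0.0894]]
tape [[0.7309, -0.0009]]
lar [[0.4385, 0.4377], [0.5266, 0.3451], [0.3643, 0.3494]]
mask [[0.6665, 0.3368]]
[[291.68595657   0.         251.93768386]
 [  0.         291.68595657 188.75007041]
 [  0.           0.           1.        ]] -0.04312869376285252 [0.14246223 0.61278131 0.37300798] [[ 0.34952083  0.93692718 -0.00162823]
 [ 0.88999332 -0.331468    0.31311477]
 [ 0.29282603 -0.11088925 -0.9497139 ]]
```

Emit:
servo_tool --rows '[[[0, 0, 0, -0.027, -0.023, 0, 1], [0, 0, 0, -0.027, -0.023, 0, 1], [0, 0, 0, -0.027, -0.023, 0, 1], [0, 0, 0, -0.027, -0.023, 0, 1], [0, 0, 0, -0.027, -0.023, 0, 1], [0, 0, 0, -0.027, -0.023, 0, 1], [0, 0, 0, -0.027, -0.023, 0, 1], [0, 0, 0, -0.027, -0.023, 0, 1]]]'

```text
t: 0.77
tcp_pos: [0.3566, 0.3361, 0.2501]
tool_rot: [0.177, 0.984, -0.0, -0.0]
force: [0.0, -0.6, 0.1]
finger_gap: 0.997
gripper_force: 0.0
```

Emit:
servo_tool --rows '[[[0, 0, 0, -0.027, -0.023, 0, 1], [0, 0, 0, -0.027, -0.023, 0, 1], [0, 0, 0, -0.027, -0.023, 0, 1], [0, 0, 0, -0.027, -0.023, 0, 1], [0, 0, 0, -0.027, -0.023, 0, 1], [0, 0, 0, -0.027, -0.023, 0, 1], [0, 0, 0, -0.027, -0.023, 0, 1], [0, 0, 0, -0.027, -0.023, 0, 1]]]'

```text
t: 1.43
tcp_pos: [0.4948, 0.0882, 0.2501]
tool_rot: [0.178, 0.984, -0.0, -0.0]
force: [1.3, 0.6, 0.0]
finger_gap: 1.001
gripper_force: 0.0
```

Emit:
servo_tool --rows '[[[0, 0, 6, 0, 0, 0, 1], [0, 0, 6, 0, 0, 0, 1], [0, 0, 6, 0, 0, 0, 1], [0, 0, 6, 0, 0, 0, 1], [0, 0, 6, 0, 0, 0, 1], [0, 0, 5.6, 0, 0, 0, 1], [0, 0, 0, 0, 0, 0, 1]]]'

```text
t: 2.02
tcp_pos: [0.4942, 0.0899, 0.25]
tool_rot: [0.471, 0.882, -0.0, -0.0]
force: [-0.1, 0.6, -0.1]
finger_gap: 0.999
gripper_force: 0.0
```

```bash
python3 - <<'E'
from h import *
import pickle
s=manip.sense();ci=manip.camera_info("wrist");im=manip.snapshot("wrist");pickle.dump(ci,open("w1.pkl","wb"));cv2.imwrite("pics/w1.png",im)
cv2.imwrite("pics/w1b.png",cv2.resize(im,(800,600),interpolation=cv2.INTER_CUBIC))
print({k:np.round(s[k],3) for k in("t","q","tcp_pos","tool_rot","force")})
E
```

```text
{'t': np.float64(2.017), 'q': array([-0.043,  0.364,  1.735,  0.   ,  1.043, -0.634]), 'tcp_pos': array([0.494, 0.09 , 0.25 ]), 'tool_rot': array([ 0.471,  0.882, -0.   , -0.   ]), 'force': array([-0.107,  0.61 , -0.073])}
```

View pics/w1b.png

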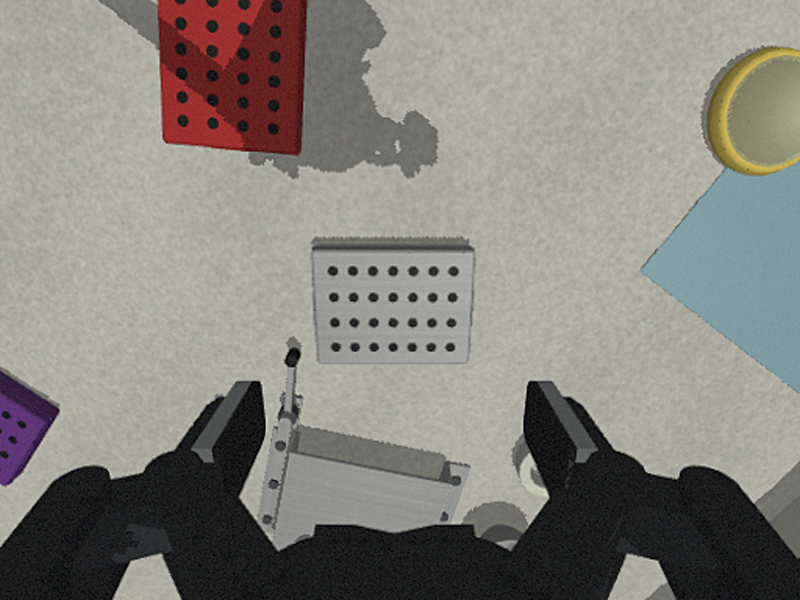

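The wrist view shows the cassette lid with corners near (312,249), (474,247), (469,363) and (318,363). The arm runs from its tip at (292,357) to its hub near (289,412), and the riser mouth edge is near (300,428) to (450,480). I'll zoom in on the riser.

```bash
python3 - <<'E'
import cv2
im=cv2.imread("pics/w1.png");c=im[140:350,160:320]
cv2.imwrite("pics/w1c.png",cv2.resize(c,None,fx=2.85*1.5/1.5,fy=2.85,interpolation=cv2.INTER_CUBIC))
c=im[210:350,160:320];cv2.imwrite("pics/w1c.png",cv2.resize(c,None,fx=4,fy=4,interpolation=cv2.INTER_CUBIC))
E
```

```text
(no output)
```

View pics/w1c.png

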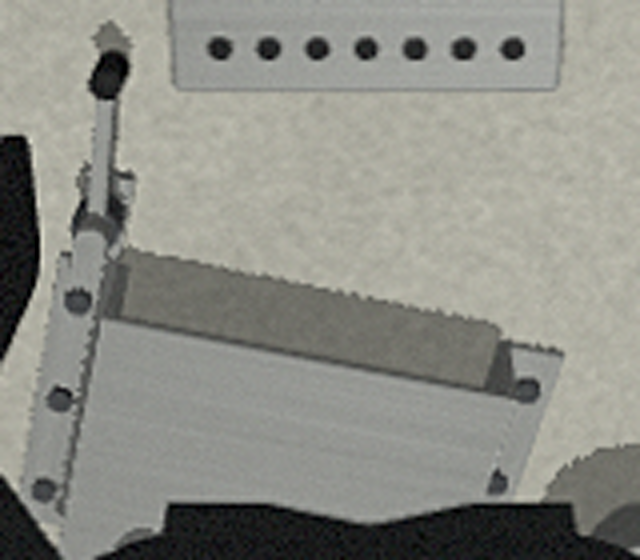

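```bash
python3 - <<'E'
from h import *
import pickle
ci=pickle.load(open("w1.pkl","rb"));tp=manip.camera_info("top")
C=lambda x,y,z:onz(ci,160+x/4,210+y/4,z)[:2]
a,b=C(104,318,.033),C(523,398,.033)
print("edge",a,b,np.linalg.norm(a-b))
y=(b-a)/np.linalg.norm(b-a);x=np.array([y[1],-y[0]]);m=(a+b)/2;O=m+.03*x
print("riser O",O,"yaw",np.arctan2(x[1],x[0]))
im=cv2.imread("pics/w1.png").astype(int)
# cassette lid corners
q=[(312,249),(474,247),(469,363),(318,363)]
P=np.array([onz(ci,u*.64,v*.64,.024)[:2] for u,v in q]);c=P.mean(0)
print("cas",c,[np.linalg.norm(P[i]-P[(i+1)%4]).round(4) for i in range(4)])
d=(P[2]+P[3]-P[0]-P[1]);yaw=np.arctan2(d[1],d[0]);print("yaw",yaw)
R=np.c_[x,y]
print("cas in riser",R.T@(c-O),yaw-np.arctan2(x[1],x[0]))
for n,p in(("tip",C(107,80,.024)),("post",C(93,228,.03))): print(n,p,R.T@(p-O))
# height of cassette lid centre: two views
o1,d1=ray(ci,np.mean([p[0] for p in q])*.64,np.mean([p[1] for p in q])*.64)
t=[(379,276),(418,248),(452,300),(411,327)]
o2,d2=ray(tp,np.mean([p[0] for p in t])*.64,np.mean([p[1] for p in t])*.64)
A=np.c_[d1,-d2];k=np.linalg.lstsq(A,o2-o1,rcond=None)[0];print("tri",o1+k[0]*d1,o2+k[1]*d2)
for n,uv,z in(("syr",[(498,329),(560,304),(517,322)],.01),("tape",[(442,186)],.02),):
    for u,v in uv: print(n,R.T@(onz(tp,u*.64,v*.64,z)[:2]-O))
s=manip.sense();print(s["tcp_pos"])
E
```

```text
edge [ 0.5176378  -0.11174254] [ 0.65965853 -0.05779741] 0.1519209140542938
riser O [ 0.59930078 -0.11281498] yaw -1.2077892974525164
cas [0.5191972  0.05091497] [np.float64(0.1268), np.float64(0.1005), np.float64(0.1285), np.float64(0.0989)]
yaw -0.9758472612932849
cas in riser [-0.18150393 -0.01674513] 0.23194203615923148
tip [ 0.47349135 -0.03569712] [-0.11676562 -0.0902273 ]
post [ 0.49687676 -0.08396683] [-0.06333763 -0.08550578]
tri [0.51982737 0.04998775 0.01488384] [0.51857163 0.04965485 0.01473508]
syr [-0.04919963 -0.15245876]
syr [ 0.08795031 -0.14637202]
syr [-0.00777522 -0.15186417]
tape [-0.05788352  0.16278103]
[0.49426239 0.08989414 0.25003358]
```

Emit:
servo_tool --rows '[[[0, 0, 0, 0.022, 0, 0.01, 1], [0, 0, 0, 0.022, 0, 0.034, 1], [0, 0, 0, 0, 0, 0.035, 1], [0, 0, 0, 0, 0, 0.035, 1], [0, 0, 0, 0, 0, 0.035, 1], [0, 0, 0, 0, 0, 0.035, 1], [0, 0, 0, 0, 0, 0.03, 1], [0, 0, 0, 0, 0, 0.01, 1]]]'

```text
t: 2.73
tcp_pos: [0.4678, 0.1263, 0.0227]
tool_rot: [0.469, 0.883, -0.002, -0.003]
force: [-0.7, 0.1, -0.9]
finger_gap: 1.002
gripper_force: 0.0
```

Emit:
servo_tool --rows '[[[0, 0, 0, 0, 0, 0.003, 1], [0, 0, 0, 0, 0, 0.003, 1], [0, 0, 0, 0, 0, 0.003, 1], [0, 0, 0, 0, 0, 0, 1]]]'

```text
t: 3.07
tcp_pos: [0.4709, 0.1265, 0.0184]
tool_rot: [0.47, 0.883, 0.001, 0.001]
force: [0.3, -0.1, 0.7]
finger_gap: 1.0
gripper_force: 0.0
```

```bash
python3 - <<'E'
from h import *
s=manip.sense();im=manip.snapshot("wrist")
cv2.imwrite("pics/w2b.png",im)
print({k:np.round(s[k],4) for k in("t","tcp_pos","tool_rot","force")})
E
```

```text
{'t': np.float64(3.0667), 'tcp_pos': array([0.4709, 0.1265, 0.0184]), 'tool_rot': array([4.696e-01, 8.829e-01, 6.000e-04, 1.100e-03]), 'force': array([ 0.291 , -0.0906,  0.6686])}
```

View pics/w2b.png

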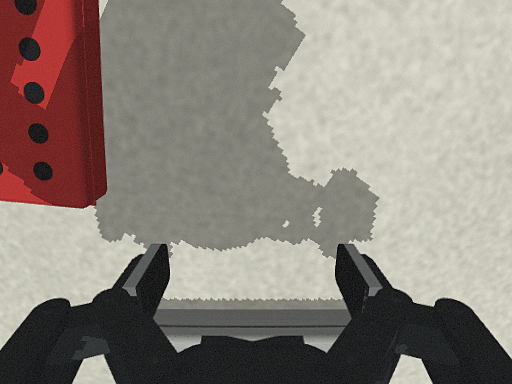

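The wrist view shows both fingertips behind the cassette's rear edge, which runs along row 300, and they are well centred on it. I'll start the push.

Emit:
servo_tool --rows '[[[0, 0, 0, -0.006, 0, 0, 1], [0, 0, 0, -0.006, 0, 0, 1], [0, 0, 0, -0.006, 0, 0, 1], [0, 0, 0, -0.006, 0, 0, 1], [0, 0, 0, -0.004, 0, 0, 1], [0, 0, 0, -0.003, 0, 0, 1], [0, 0, 0, -0.003, 0, 0, 1], [0, 0, 0, -0.003, 0, 0, 1]]]'

```text
t: 3.78
tcp_pos: [0.4896, 0.0959, 0.0173]
tool_rot: [0.47, 0.883, -0.0, -0.001]
force: [-3.0, 2.2, 2.8]
finger_gap: 0.998
gripper_force: 2.1
```

Emit:
servo_tool --rows '[[[0, 0, 0, -0.004, 0, 0, 1], [0, 0, 0, -0.004, 0, 0, 1], [0, 0, 0, -0.004, 0, 0, 1], [0, 0, 0, -0.004, 0, 0, 1], [0, 0, 0, -0.004, 0, 0, 1]]]'

```text
t: 4.2
tcp_pos: [0.5019, 0.0788, 0.0172]
tool_rot: [0.47, 0.883, -0.0, -0.0]
force: [-1.5, 2.7, 1.7]
finger_gap: 1.0
gripper_force: 1.5
```

Emit:
servo_tool --rows '[[[0, 0, 0.74, -0.005, 0.0008, 0, 1], [0, 0, 0.74, -0.005, 0.0008, 0, 1], [0, 0, 0.74, -0.005, 0.0008, 0, 1], [0, 0, 0.74, -0.005, 0.0008, 0, 1], [0, 0, 0.74, -0.005, 0.0008, 0, 1], [0, 0, 0.74, -0.005, 0.0008, 0, 1]]]'

```text
t: 4.7
tcp_pos: [0.5224, 0.0557, 0.0172]
tool_rot: [0.504, 0.864, 0.0, 0.0]
force: [-1.2, 2.3, -0.7]
finger_gap: 1.001
gripper_force: 0.9
```

```bash
python3 - <<'E'
from h import *
s=manip.sense();im=manip.snapshot("top");cv2.imwrite("pics/t3.png",im)
c=im[110:230,210:370];cv2.imwrite("pics/t3b.png",cv2.resize(c,None,fx=5,fy=5,interpolation=cv2.INTER_CUBIC))
cv2.imwrite("pics/w3.png",manip.snapshot("wrist"))
print({k:np.round(s[k],4) for k in("t","tcp_pos","tool_rot","force")})
x=s["tool_rot"];p=s["tcp_pos"];O=np.array([.5993,-.1128]);yw=-1.2078
h=np.arctan2(-2*x[0]*x[1],1-2*x[0]**2);print("head rel",h-yw)
c=p[:2]+.061*np.array([np.cos(h),np.sin(h)])-O;X=np.array([np.cos(yw),np.sin(yw)]);print("cas est",c@X,c@[-X[1],X[0]])
E
```

```text
{'t': np.float64(4.7), 'tcp_pos': array([0.5224, 0.0557, 0.0172]), 'tool_rot': array([5.042e-01, 8.636e-01, 1.000e-04, 2.000e-04]), 'force': array([-1.1551,  2.3347, -0.7406])}
head rel 0.1507893003980687
cas est -0.12455462700101562 -0.0029041000500117783
```

View pics/t3b.png

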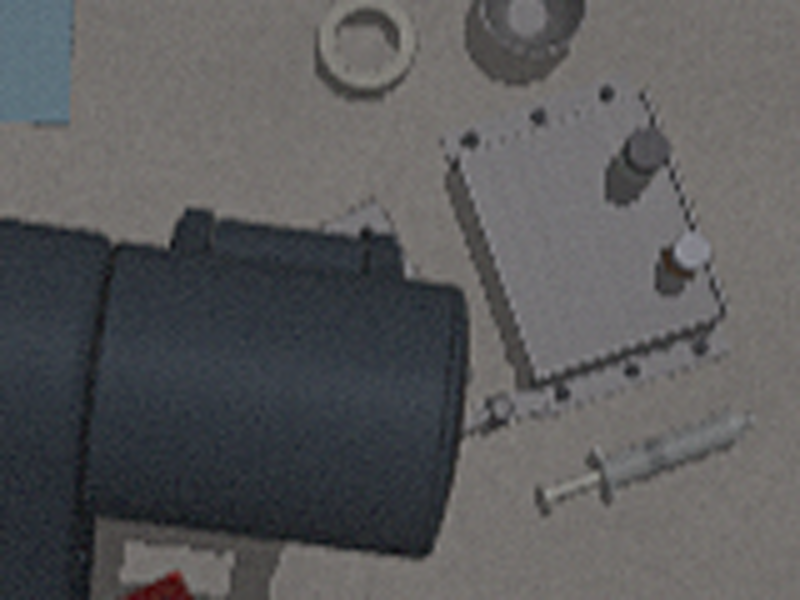

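Emit:
servo_tool --rows '[[[0, 0, 1.08, -0.005, 0.0011, 0, 1], [0, 0, 1.08, -0.005, 0.0011, 0, 1], [0, 0, 1.08, -0.005, 0.0011, 0, 1], [0, 0, 1.08, -0.005, 0.0011, 0, 1], [0, 0, 1.08, -0.005, 0.0011, 0, 1], [0, 0, 1.08, -0.005, 0.0011, 0, 1], [0, 0, 1.08, -0.005, 0.0011, 0, 1], [0, 0, 1.08, -0.005, 0.0011, 0, 1]]]'

```text
t: 5.47
tcp_pos: [0.5474, 0.0237, 0.0173]
tool_rot: [0.568, 0.823, 0.0, 0.0]
force: [-0.0, 3.4, 0.9]
finger_gap: 1.005
gripper_force: 1.2
```

Emit:
servo_tool --rows '[[[0, 0, 0, 0.006, 0, 0, 1], [0, 0, 0, 0.02, 0, 0, 1], [0, 0, 0, 0.02, 0, -0.02, 1], [0, 0, 0, 0.0, 0, -0.035, 1], [0, 0, 0, 0.0, 0, -0.035, 1], [0, 0, 0, 0.0, 0, -0.035, 1], [0, 0, 0, 0, 0, -0.02, 1], [0, 0, 0, 0, 0, 0, 1]]]'

```text
t: 6.13
tcp_pos: [0.534, 0.067, 0.1672]
tool_rot: [0.567, 0.824, 0.003, 0.005]
force: [0.4, -0.6, -0.9]
finger_gap: 1.004
gripper_force: 0.0
```

```bash
python3 - <<'E'
from h import *
import pickle
s=manip.sense();ci=manip.camera_info("wrist");im=manip.snapshot("wrist");pickle.dump(ci,open("w4.pkl","wb"));cv2.imwrite("pics/w4.png",im)
cv2.imwrite("pics/w4b.png",cv2.resize(im,(800,600),interpolation=cv2.INTER_CUBIC))
print({k:np.round(s[k],4) for k in("t","tcp_pos","tool_rot","force")})
E
```

```text
{'t': np.float64(6.1333), 'tcp_pos': array([0.534 , 0.067 , 0.1672]), 'tool_rot': array([0.5671, 0.8236, 0.0027, 0.0051]), 'force': array([ 0.4267, -0.5873, -0.9418])}
```

View pics/w4b.png

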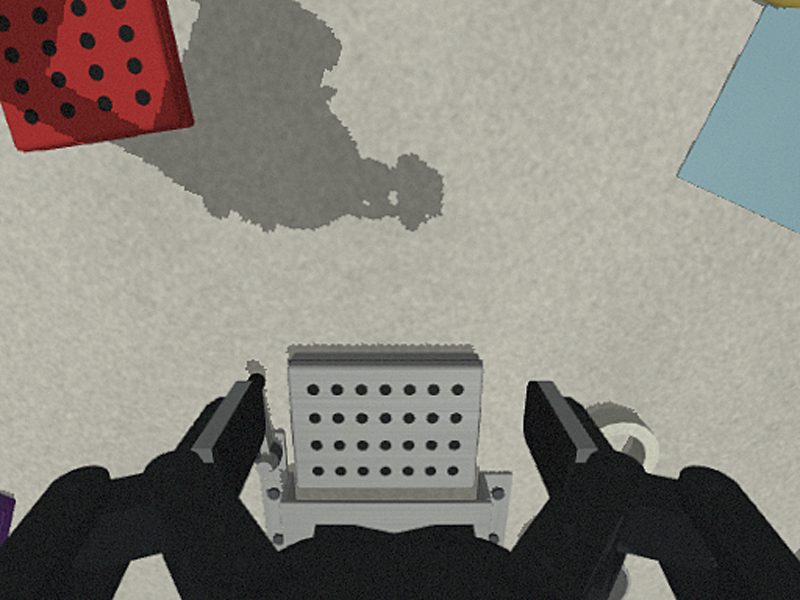

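The wrist view shows the cassette square in front of the mouth. Its lid corners are near (289,363), (482,361), (477,487) and (295,488), and the deck's front edge runs from about (281,501) to (492,503).

```bash
python3 - <<'E'
from h import *
import pickle
ci=pickle.load(open("w4.pkl","rb"))
q=[(289,363),(482,361),(477,487),(295,488)]
P=np.array([onz(ci,u*.64,v*.64,.024)[:2] for u,v in q]);c=P.mean(0)
print([np.linalg.norm(P[i]-P[(i+1)%4]).round(4) for i in range(4)])
d=(P[2]+P[3]-P[0]-P[1]);yaw=np.arctan2(d[1],d[0]);w=P[1]-P[0]+P[2]-P[3];print("yaw",yaw,np.arctan2(-w[0],w[1])*1,c)
a,b=[onz(ci,u*.64,v*.64,.033)[:2] for u,v in((281,501),(492,503))];print(a,b,np.linalg.norm(b-a))
y=(b-a)/np.linalg.norm(b-a);x=np.array([y[1],-y[0]]);O=(a+b)/2+.03*x;print(O,np.arctan2(x[1],x[0]),"cas",(c-O)@x,(c-O)@y)
X=np.array([np.cos(-1.2078),np.sin(-1.2078)]);r=c-[.5993,-.1128];print("old frame",r@X,r@[-X[1],X[0]])
s=manip.sense();x=s["tool_rot"];h=np.arctan2(-2*x[0]*x[1],1-2*x[0]**2);print("tool head",h)
H=np.array([np.cos(h),np.sin(h)]);r=c-s["tcp_pos"][:2];print("cas in tool fwd/toolY",r@H,r@[-H[1],H[0]])
# dark edge rows: front deck edge slope
g=cv2.cvtColor(cv2.imread("pics/w4.png"),6).astype(int)
for u in(195,230,260,290): print(u,g[305:330,u].tolist())
E
```

```text
[np.float64(0.1255), np.float64(0.1021), np.float64(0.1321), np.float64(0.101)]
yaw -1.208326195424074 -1.204014625768132 [ 0.56765731 -0.03305944]
[ 0.51718999 -0.11031999] [ 0.65868802 -0.05973264] 0.15026900023017967
[ 0.59803837 -0.11327526] -1.2274443890027418 cas -0.08576139017434745 -0.0016034822190521463
old frame -0.0857800254700961 -0.001266726745027505
tool head -1.2061381644612796
cas in tool fwd/toolY 0.10604624612847624 -0.002925393585588386
195 [148, 151, 147, 148, 151, 152, 152, 117, 111, 108, 115, 112, 111, 120, 121, 68, 84, 140, 151, 149, 150, 147, 150, 148, 147]
230 [155, 155, 148, 151, 152, 153, 153, 124, 110, 109, 112, 115, 116, 115, 118, 72, 70, 136, 156, 154, 148, 146, 153, 151, 153]
260 [154, 158, 153, 151, 152, 151, 153, 126, 108, 117, 113, 117, 114, 118, 120, 70, 70, 141, 160, 153, 154, 148, 156, 154, 153]
290 [157, 154, 152, 150, 154, 158, 149, 115, 114, 119, 120, 118, 121, 121, 123, 72, 72, 144, 159, 150, 152, 153, 153, 153, 150]
```

Emit:
servo_tool --rows '[[[0, 0, 0, 0, -0.003, 0.03, 1], [0, 0, 0, 0, 0, 0.035, 1], [0, 0, 0, 0, 0, 0.035, 1], [0, 0, 0, 0, 0, 0.03, 1], [0, 0, 0, 0, 0, 0.014, 1], [0, 0, 0, 0, 0, 0.005, 1], [0, 0, 0, 0, 0, 0, 1], [0, 0, 0, 0, 0, 0, 1]]]'

```text
t: 6.85
tcp_pos: [0.5276, 0.066, 0.0129]
tool_rot: [0.567, 0.824, -0.0, -0.0]
force: [0.7, 0.1, -0.5]
finger_gap: 1.0
gripper_force: 0.0
```

Emit:
servo_tool --rows '[[[0, 0, 0, -0.01, 0, 0, 1], [0, 0, 0, -0.01, 0, 0, 1], [0, 0, 0, -0.01, 0, 0, 1], [0, 0, 0, -0.006, 0, 0, 1], [0, 0, 0, -0.004, 0, 0, 1], [0, 0, 0, -0.003, 0, 0, 1], [0, 0, 0, -0.004, 0, 0, 1], [0, 0, 0, -0.004, 0, 0, 1]]]'

```text
t: 7.52
tcp_pos: [0.5453, 0.0187, 0.0134]
tool_rot: [0.567, 0.823, -0.0, -0.001]
force: [-1.5, 4.2, 3.2]
finger_gap: 0.999
gripper_force: 2.0
```

Emit:
servo_tool --rows '[[[0, 0, 0, -0.005, 0, 0, 1], [0, 0, 0, -0.005, 0, 0, 1], [0, 0, 0, -0.005, 0, 0, 1], [0, 0, 0, -0.005, 0, 0, 1]]]'

```text
t: 7.85
tcp_pos: [0.5529, -0.0004, 0.0133]
tool_rot: [0.567, 0.824, -0.0, -0.0]
force: [-2.1, 3.3, 3.5]
finger_gap: 0.994
gripper_force: 1.9
```

```bash
cat > st.py <<'E'
from h import *
s=manip.sense();print({k:np.round(s[k],4) for k in("t","tcp_pos","force","ft_torque")})
O=np.array([.5988,-.113]);yw=-1.21;x=s["tool_rot"];h=np.arctan2(-2*x[0]*x[1],1-2*x[0]**2);X=np.array([np.cos(yw),np.sin(yw)]);Y=np.array([-X[1],X[0]])
r=s["tcp_pos"][:2]-O;f=np.array(s["force"][:2]);print("tcp in riser mm",1e3*r@X,1e3*r@Y,"head",h-yw,"F",f@X,f@Y)
E
python3 st.py
```

```text
{'t': np.float64(7.85), 'tcp_pos': array([ 5.529e-01, -4.000e-04,  1.330e-02]), 'force': array([-2.0842,  3.2948,  3.5056]), 'ft_torque': array([ 0.529 ,  0.1618, -0.0512])}
tcp in riser mm -121.5505778050464 -3.1526664239562883 head 0.003911146249242048 F -3.8184417814949594 -0.7868689925201972
```

Emit:
servo_tool --rows '[[[0, 0, 0, -0.005, 0, 0, 1], [0, 0, 0, -0.005, 0, 0, 1], [0, 0, 0, -0.005, 0, 0, 1], [0, 0, 0, -0.005, 0, 0, 1], [0, 0, 0, -0.005, 0, 0, 1]]]'

```text
t: 8.27
tcp_pos: [0.5622, -0.0242, 0.0133]
tool_rot: [0.567, 0.823, -0.0, -0.0]
force: [-0.8, 2.9, 2.6]
finger_gap: 1.001
gripper_force: 1.9
```

Emit:
servo_tool --rows '[[[0, 0, 0, -0.005, 0, 0, 1], [0, 0, 0, -0.005, 0, 0, 1], [0, 0, 0, -0.005, 0, 0, 1], [0, 0, 0, -0.004, 0, 0, 1], [0, 0, 0, -0.003, 0, 0, 1]]]'

```text
t: 8.68
tcp_pos: [0.5702, -0.0448, 0.0132]
tool_rot: [0.567, 0.823, -0.0, 0.0]
force: [-0.7, 2.8, 2.1]
finger_gap: 1.002
gripper_force: 1.8
```

```bash
python3 st.py
```

```text
{'t': np.float64(8.6833), 'tcp_pos': array([ 0.5702, -0.0448,  0.0132]), 'force': array([-0.6773,  2.7808,  2.1148]), 'ft_torque': array([0.5175, 0.2373, 0.0849])}
tcp in riser mm -73.87421128895447 -2.725352764124303 head 0.003343855683956898 F -2.8408236820507544 0.34799367654404706
```

12 mm is left to travel. I'll take it in slow, short calls and watch the force.

Emit:
servo_tool --rows '[[[0, 0, 0, -0.002, 0, 0, 1], [0, 0, 0, -0.002, 0, 0, 1], [0, 0, 0, -0.002, 0, 0, 1], [0, 0, 0, -0.002, 0, 0, 1]]]'

```text
t: 9.02
tcp_pos: [0.5727, -0.0518, 0.0133]
tool_rot: [0.567, 0.824, -0.0, -0.0]
force: [-0.2, 3.2, 2.6]
finger_gap: 1.002
gripper_force: 1.6
```

Emit:
servo_tool --rows '[[[0, 0, 0, -0.001, 0, 0, 1], [0, 0, 0, -0.001, 0, 0, 1]]]'

```text
t: 9.18
tcp_pos: [0.5735, -0.0537, 0.0133]
tool_rot: [0.567, 0.824, -0.0, -0.0]
force: [-1.2, 3.1, 1.2]
finger_gap: 1.002
gripper_force: 1.6
```

Emit:
servo_tool --rows '[[[0, 0, 0, -0.001, 0, 0, 1], [0, 0, 0, -0.001, 0, 0, 1]]]'

```text
t: 9.35
tcp_pos: [0.5742, -0.0555, 0.0133]
tool_rot: [0.567, 0.824, -0.0, -0.0]
force: [-2.0, 2.9, 1.6]
finger_gap: 0.999
gripper_force: 1.5
```

Emit:
servo_tool --rows '[[[0, 0, 0, -0.0007, 0, 0, 1], [0, 0, 0, 0, 0, 0, 1]]]'

```text
t: 9.52
tcp_pos: [0.5745, -0.0563, 0.0133]
tool_rot: [0.567, 0.824, -0.0, 0.0]
force: [-1.6, 1.1, 1.1]
finger_gap: 1.0
gripper_force: 1.1
```

```bash
python3 st.py
```

```text
{'t': np.float64(9.5167), 'tcp_pos': array([ 0.5745, -0.0563,  0.0133]), 'force': array([-1.6227,  1.1032,  1.1109]), 'ft_torque': array([0.2859, 0.1679, 0.0012])}
tcp in riser mm -61.60523723354747 -2.7072165118702127 head 0.003562270427047043 F -1.6050641743681944 -1.1287597922552977
```

Emit:
servo_tool --rows '[[[0, 0, 0, -0.001, 0, 0, 1], [0, 0, 0, 0, 0, 0, 1]]]'

```text
t: 9.68
tcp_pos: [0.5746, -0.0564, 0.0133]
tool_rot: [0.567, 0.823, 0.0, -0.0]
force: [-0.8, 4.5, 1.6]
finger_gap: 0.999
gripper_force: 2.5
```

Emit:
servo_tool --rows '[[[0, 0, 0, -0.0007, 0, 0, 1], [0, 0, 0, 0, 0, 0, 1]]]'

```text
t: 9.85
tcp_pos: [0.5746, -0.0565, 0.0133]
tool_rot: [0.568, 0.823, 0.0, -0.001]
force: [-0.9, 7.8, 1.6]
finger_gap: 1.005
gripper_force: 3.4
```

Emit:
servo_tool --rows '[[[0, 0, 0, -0.0007, 0, 0, 1], [0, 0, 0, 0, 0, 0, 1]]]'

```text
t: 10.02
tcp_pos: [0.5746, -0.0565, 0.0133]
tool_rot: [0.568, 0.823, 0.001, -0.001]
force: [-1.2, 9.3, 2.9]
finger_gap: 1.002
gripper_force: 4.4
```

Force is rising with no further motion, so the cassette is against the back wall. I'll back off and look.

Emit:
servo_tool --rows '[[[0, 0, 0, 0.003, 0, 0, 1], [0, 0, 0, 0.01, 0, 0, 1], [0, 0, 0, 0.02, 0, 0, 1], [0, 0, 0, 0.02, 0, -0.02, 1], [0, 0, 0, 0, 0, -0.035, 1], [0, 0, 0, 0, 0, -0.035, 1], [0, 0, 0, 0, 0, -0.035, 1], [0, 0, 0, 0, 0, -0.01, 1]]]'

```text
t: 10.68
tcp_pos: [0.5595, -0.0093, 0.1533]
tool_rot: [0.567, 0.824, 0.002, 0.005]
force: [1.3, 0.4, -0.2]
finger_gap: 1.003
gripper_force: 0.0
```

Emit:
servo_tool --rows '[[[0, 0, 0, 0, 0, 0, 1], [0, 0, 0, 0, 0, 0, 1]]]'

```text
t: 10.85
tcp_pos: [0.5565, -0.009, 0.1484]
tool_rot: [0.567, 0.824, 0.0, 0.001]
force: [-1.2, 0.1, -0.4]
finger_gap: 1.0
gripper_force: 0.0
```

```bash
python3 - <<'E'
from h import *
import pickle
ci=manip.camera_info("wrist");im=manip.snapshot("wrist");pickle.dump(ci,open("w5.pkl","wb"));cv2.imwrite("pics/w5.png",im)
cv2.imwrite("pics/w5b.png",cv2.resize(im[180:384,100:400],(800,544),interpolation=cv2.INTER_CUBIC))
E
python3 st.py
```

```text
{'t': np.float64(10.9), 'tcp_pos': array([ 0.5556, -0.0088,  0.1473]), 'force': array([ 0.4599,  0.6002, -0.9848]), 'ft_torque': array([-0.0566,  0.0484, -0.0522])}
tcp in riser mm -112.74913302277454 -3.6316893927278806 head 0.003489380363328909 F -0.39916503659507757 0.6421387765418579
```

View pics/w5b.png

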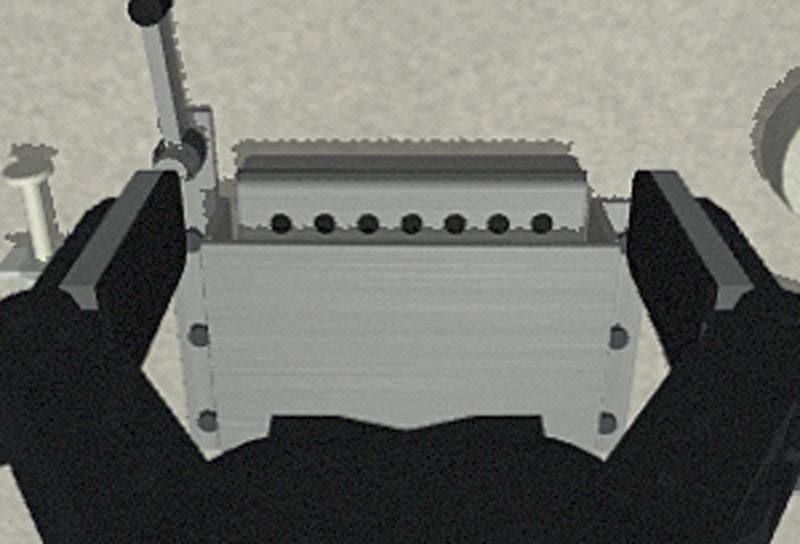

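The cassette is home, its lid edge near y=175 and parallel to the deck edge at y=243. The arm tip is at (148,8), the hub at (178,160) and the syringe plunger at (28,170).

```bash
python3 - <<'E'
from h import *
import pickle
ci=pickle.load(open("w5.pkl","rb"))
O=np.array([.5988,-.113]);yw=-1.21;X=np.array([np.cos(yw),np.sin(yw)]);Y=np.array([-X[1],X[0]])
def r(n,x,y,z):
    p=onz(ci,100+x*.375,180+y*.375,z)[:2]-O;print(n,(1e3*p@X).round(1),(1e3*p@Y).round(1))
r("tip",148,8,.024);r("hub/post top",177,160,.03);r("syr end",28,168,.012);r("syr wing",20,262,.02);r("deckL",203,243,.033);r("deckR",625,243,.033)
g=cv2.GaussianBlur(cv2.cvtColor(cv2.imread("pics/w5.png"),6),(3,3),0).astype(float)
for a,b,z,n in((238,254,.024,"rear"),(262,280,.033,"deck")):
    for u in range(200,315,16):
        col=g[a:b,u-4:u+5].mean(1);d=np.diff(col);i=int(np.argmax(d));
        p=onz(ci,u,a+i+.5,z)[:2]-O;print(n,u,a+i,(1e3*p@X).round(1),(1e3*p@Y).round(1))
E
```

```text
tip -115.5 -89.3
hub/post top -61.8 -82.7
syr end -48.1 -146.1
syr wing -11.6 -151.4
deckL -30.0 -75.5
deckR -30.3 76.2
rear 200 247 -50.6 -52.9
rear 216 247 -50.7 -37.5
rear 232 247 -50.8 -22.1
rear 248 247 -50.8 -6.7
rear 264 247 -50.9 8.7
rear 280 247 -50.9 24.1
rear 296 248 -49.8 39.5
rear 312 248 -49.8 55.0
deck 200 271 -29.7 -52.6
deck 216 271 -29.8 -37.2
deck 232 271 -29.9 -21.9
deck 248 271 -30.0 -6.6
deck 264 271 -30.0 8.7
deck 280 271 -30.0 24.0
deck 296 272 -28.9 39.4
deck 312 272 -28.8 54.8
```

The cassette is home and square, with its rear face at x = -50 mm and parallel to the deck edge. Next I'll close the fingers and come down to the right of the retaining arm.

Emit:
servo_tool --rows '[[[0, 0, 0, 0, -0.02, 0, -1], [0, 0, 0, 0, -0.025, 0, -1], [0, 0, 0, 0, -0.025, 0, -1], [0, 0, 0, 0, -0.025, 0, -1], [0, 0, 0, 0, -0.02, 0, -1], [0, 0, 0, 0, -0.003, 0, -1], [0, 0, 0, 0, 0, 0, -1], [0, 0, 0, 0, 0, 0, -1]]]' --squeeze 20

```text
t: 11.57
tcp_pos: [0.4467, -0.0511, 0.1475]
tool_rot: [0.568, 0.823, 0.0, -0.0]
force: [0.5, -0.4, 0.5]
finger_gap: -0.002
gripper_force: 0.0
```

Emit:
servo_tool --rows '[[[0, 0, 0, 0, 0, 0.02, -1], [0, 0, 0, 0, 0, 0.03, -1], [0, 0, 0, 0, 0, 0.025, -1], [0, 0, 0, 0, 0, 0.015, -1], [0, 0, 0, 0, 0, 0.005, -1], [0, 0, 0, 0, 0, 0, -1], [0, 0, 0, 0, 0, 0, -1]]]'

```text
t: 12.15
tcp_pos: [0.4471, -0.0508, 0.0532]
tool_rot: [0.567, 0.824, 0.0, 0.0]
force: [0.1, 0.0, 0.7]
finger_gap: -0.004
gripper_force: 0.0
```

```bash
python3 st.py; python3 - <<'E'
from h import *
im=manip.snapshot("wrist");cv2.imwrite("pics/w6.png",im)
E
```

```text
{'t': np.float64(12.15), 'tcp_pos': array([ 0.4471, -0.0508,  0.0532]), 'force': array([0.1469, 0.0315, 0.7289]), 'ft_torque': array([ 0.0266, -0.0466,  0.0049])}
tcp in riser mm -111.73476171256655 -119.99718768695612 head 0.004210963926613243 F 0.0224139437678058 0.1485588360361302
```

View pics/w6.png

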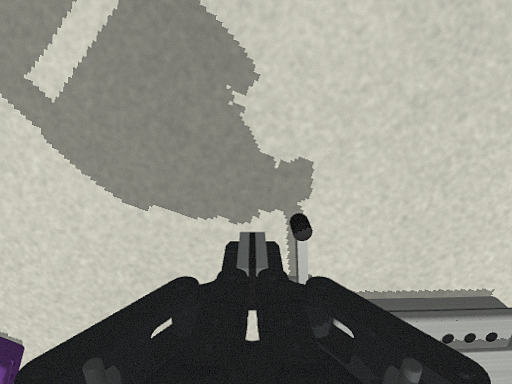

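The wrist view shows the closed fingers at about (252,250), left of the arm's black tip at (301,227), with clear floor between them. I'll descend and approach.

Emit:
servo_tool --rows '[[[0, 0, 0, 0, 0, 0.012, -1], [0, 0, 0, 0, 0, 0.008, -1], [0, 0, 0, 0, 0, 0.004, -1], [0, 0, 0, 0, 0, 0, -1], [0, 0, 0, 0, 0.003, 0, -1], [0, 0, 0, 0, 0.003, 0, -1], [0, 0, 0, 0, 0.002, 0, -1], [0, 0, 0, 0, 0, 0, -1]]]'

```text
t: 12.87
tcp_pos: [0.4547, -0.0481, 0.0297]
tool_rot: [0.567, 0.824, 0.0, 0.001]
force: [-0.8, -0.6, 0.8]
finger_gap: -0.005
gripper_force: 0.0
```

Emit:
servo_tool --rows '[[[0, 0, 0, 0, 0.002, 0, -1], [0, 0, 0, 0, 0.002, 0, -1], [0, 0, 0, 0, 0.002, 0, -1], [0, 0, 0, 0, 0, 0, -1]]]'

```text
t: 13.2
tcp_pos: [0.4595, -0.0458, 0.0293]
tool_rot: [0.567, 0.824, 0.0, 0.0]
force: [-0.7, 0.1, 0.1]
finger_gap: -0.001
gripper_force: 0.1
```

Emit:
servo_tool --rows '[[[0, 0, 0, 0, 0.002, 0, -1], [0, 0, 0, 0, 0.002, 0, -1], [0, 0, 0, 0, 0.002, 0, -1], [0, 0, 0, 0, 0.002, 0, -1]]]'

```text
t: 13.53
tcp_pos: [0.4667, -0.0429, 0.0293]
tool_rot: [0.567, 0.824, -0.0, -0.0]
force: [-0.7, -0.1, -0.7]
finger_gap: -0.001
gripper_force: 0.3
```

```bash
python3 st.py; python3 - <<'E'
from h import *
im=manip.snapshot("wrist");cv2.imwrite("pics/w7.png",im)
m=im[190:290,200:400].max(2)<40
print(["".join("#" if v else "." for v in r[20:140:3]) for r in m[::5]])
E
```

```text
{'t': np.float64(13.5333), 'tcp_pos': array([ 0.4667, -0.0429,  0.0293]), 'force': array([-0.7117, -0.0504, -0.6841]), 'ft_torque': array([ 0.0489,  0.0851, -0.0121])}
tcp in riser mm -112.20418346156532 -98.8273391743754 head 0.0035292233869070877 F -0.20410144150686702 -0.6836786164361089
['........................................', '........................................', '........................................', '........................................', '........................................', '........................................', '........................................', '........................................', '........................................', '..........##........######..............', '..........##........######..............', '...###....##....##.########.............', '..####....##....###########.............', '.....#....##....#.##.#######............', '..###.....##....###########.............', '.#####....##.....####...................', '.#######..##..#######...................', '#########.##.##########.................', '########################......########..', '#######################.#######.#.######']
```

Emit:
servo_tool --rows '[[[0, 0, 3, 0.001, 0.0029, 0, -1], [0, 0, 3, 0.001, 0.0029, 0, -1], [0, 0, 3, 0.001, 0.0029, 0, -1], [0, 0, 3, 0.001, 0.0029, 0, -1], [0, 0, 3, 0.001, 0.0029, 0, -1], [0, 0, 3, 0.001, 0.0029, 0, -1], [0, 0, 3, 0.001, 0.0029, 0, -1], [0, 0, 3, 0.001, 0.0029, 0, -1]]]'

```text
t: 14.25
tcp_pos: [0.4882, -0.0311, 0.0293]
tool_rot: [0.727, 0.687, 0.0, 0.0]
force: [-0.2, 0.1, 0.2]
finger_gap: -0.002
gripper_force: 0.3
```

```bash
cat >> st.py <<'E'
th=yw-h;p=r-(np.array([-57,-85])/1e3)@np.array([X,Y]);q=np.array([p@X,p@Y]);u=np.array([-np.cos(th),np.sin(th)]);n=np.array([np.sin(th),np.cos(th)])
print("tool th deg",np.degrees(th),"radial,behind mm",1e3*q@u,1e3*q@n)
E
python3 st.py; python3 - <<'E'
from h import *
im=manip.snapshot("wrist");cv2.imwrite("pics/w8.png",cv2.resize(im[150:320,180:420],None,fx=3,fy=3,interpolation=cv2.INTER_CUBIC))
E
```

```text
{'t': np.float64(14.25), 'tcp_pos': array([ 0.4882, -0.0311,  0.0293]), 'force': array([-0.2144,  0.0592,  0.2334]), 'ft_torque': array([-0.0856,  0.1166, -0.0443])}
tcp in riser mm -115.67928396279986 -74.58811015806997 head -0.4178603155353737 F -0.131098331506366 -0.17970751246080044
tool th deg 23.94163250618178 radial,behind mm 57.85568422422316 -14.29634986331689
```

View pics/w8.png

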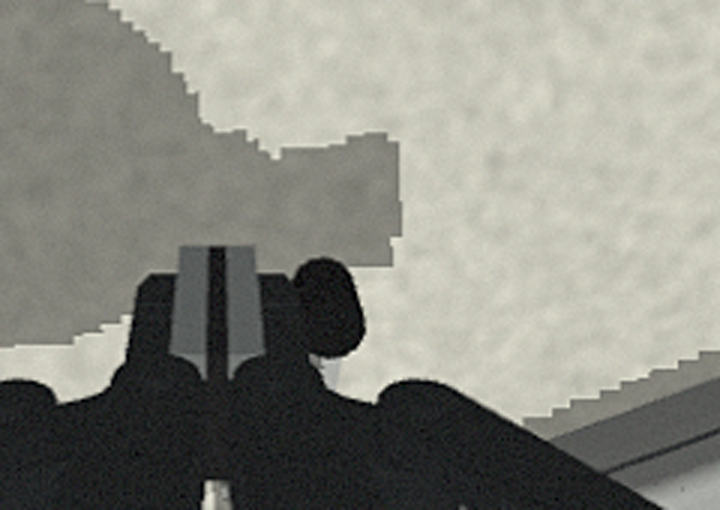

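The view shows the black tip at (330,305) riding against the finger's side, so contact is good. I'll continue the swing.

Emit:
servo_tool --rows '[[[0, 0, 3, 0.0007, 0.003, 0, -1], [0, 0, 3, 0.0007, 0.003, 0, -1], [0, 0, 3, 0.0007, 0.003, 0, -1], [0, 0, 3, 0.0007, 0.003, 0, -1], [0, 0, 3, 0.0007, 0.003, 0, -1], [0, 0, 3, 0.0007, 0.003, 0, -1], [0, 0, 3, 0.0007, 0.003, 0, -1], [0, 0, 3, 0.0007, 0.003, 0, -1]]]'

```text
t: 14.97
tcp_pos: [0.5123, -0.0313, 0.0292]
tool_rot: [0.854, 0.521, -0.0, -0.0]
force: [-1.2, -1.0, -0.3]
finger_gap: -0.0
gripper_force: 0.3
```

Emit:
servo_tool --rows '[[[0, 0, 3, 0.0007, 0.003, 0, -1], [0, 0, 3, 0.0007, 0.003, 0, -1], [0, 0, 3, 0.0007, 0.003, 0, -1], [0, 0, 3, 0.0007, 0.003, 0, -1], [0, 0, 3, 0.0007, 0.003, 0, -1], [0, 0, 3, 0.0007, 0.003, 0, -1], [0, 0, 3, 0.0007, 0.003, 0, -1]]]'

```text
t: 15.55
tcp_pos: [0.532, -0.0396, 0.0292]
tool_rot: [0.934, 0.357, -0.0, -0.0]
force: [-0.1, -0.0, -0.1]
finger_gap: 0.002
gripper_force: 0.3
```

```bash
python3 st.py
```

```text
{'t': np.float64(15.55), 'tcp_pos': array([ 0.532 , -0.0396,  0.0292]), 'force': array([-0.0963, -0.0136, -0.0528]), 'ft_torque': array([ 0.0375,  0.0939, -0.0514])}
tcp in riser mm -92.27301621199062 -36.62932673479138 head -1.2020685407463878 F -0.021319985743220436 -0.09490054273809627
tool th deg 68.87345407021765 radial,behind mm 57.83293660162414 -15.468004035861968
```

Emit:
servo_tool --rows '[[[0, 0, 3, 0.0007, 0.003, 0, -1], [0, 0, 3, 0.0007, 0.003, 0, -1], [0, 0, 3, 0.0007, 0.003, 0, -1], [0, 0, 2, 0.0005, 0.002, 0, -1], [0, 0, 1, 0.0002, 0.001, 0, -1]]]'

```text
t: 15.97
tcp_pos: [0.5417, -0.0476, 0.0292]
tool_rot: [0.966, 0.258, 0.0, -0.0]
force: [0.3, -0.1, 0.1]
finger_gap: 0.002
gripper_force: 0.3
```

Emit:
servo_tool --rows '[[[0, 0, 1, 0.0002, 0.001, 0, -1], [0, 0, 1, 0.0002, 0.001, 0, -1]]]'

```text
t: 16.13
tcp_pos: [0.5429, -0.049, 0.0293]
tool_rot: [0.971, 0.241, 0.0, -0.0]
force: [0.3, 0.1, -0.9]
finger_gap: 0.002
gripper_force: 0.3
```

Emit:
servo_tool --rows '[[[0, 0, 1, 0.0002, 0.001, 0, -1], [0, 0, 0, 0, 0, 0, -1]]]'

```text
t: 16.3
tcp_pos: [0.5438, -0.05, 0.0293]
tool_rot: [0.973, 0.232, 0.0, 0.0]
force: [0.4, 0.4, -0.2]
finger_gap: 0.001
gripper_force: 0.1
```

```bash
python3 st.py
```

```text
{'t': np.float64(16.3), 'tcp_pos': array([ 0.5438, -0.05  ,  0.0293]), 'force': array([ 0.406 ,  0.3771, -0.1664]), 'ft_torque': array([ 0.0414,  0.0797, -0.0152])}
tcp in riser mm -78.40932224693866 -29.22662780213637 head -1.4630316028612107 F -0.20949554154480182 0.5130282550605341
tool th deg 83.82553613820735 radial,behind mm 57.75253751027397 -15.286351314786911
```

Emit:
servo_tool --rows '[[[0, 0, 0.5, 0, 0.001, 0, -1], [0, 0, 0, 0, 0, 0, -1]]]'

```text
t: 16.47
tcp_pos: [0.5442, -0.0508, 0.0294]
tool_rot: [0.974, 0.228, 0.0, 0.0]
force: [0.2, 0.0, -0.3]
finger_gap: 0.001
gripper_force: 0.2
```

Emit:
servo_tool --rows '[[[0, 0, 0.5, 0, 0.001, 0, -1], [0, 0, 0, 0, 0, 0, -1]]]'

```text
t: 16.63
tcp_pos: [0.5445, -0.0516, 0.0293]
tool_rot: [0.975, 0.224, -0.0, -0.0]
force: [0.2, 0.4, 0.0]
finger_gap: 0.003
gripper_force: 0.4
```

Emit:
servo_tool --rows '[[[0, 0, 0, 0, 0.0007, 0, -1], [0, 0, 0, 0, 0, 0, -1]]]'

```text
t: 16.8
tcp_pos: [0.5445, -0.0519, 0.0293]
tool_rot: [0.975, 0.224, -0.0, -0.0]
force: [-0.2, 2.9, 0.5]
finger_gap: -0.001
gripper_force: 1.2
```

```bash
python3 st.py
```

```text
{'t': np.float64(16.8), 'tcp_pos': array([ 0.5445, -0.0519,  0.0293]), 'force': array([-0.1926,  2.9065,  0.4607]), 'ft_torque': array([0.4269, 0.0189, 0.0163])}
tcp in riser mm -76.32319317840084 -29.187951217757302 head -1.4801940755475602 F -2.787402410954117 0.8458447157888125
tool th deg 84.80887338914373 radial,behind mm 57.331461933137525 -14.194155716013508
```

Force is rising, so I'm at the stop. One small push more to confirm, then I'll back off and inspect.

Emit:
servo_tool --rows '[[[0, 0, 0, 0, 0.0007, 0, -1], [0, 0, 0, 0, 0, 0, -1]]]'

```text
t: 16.97
tcp_pos: [0.5446, -0.0521, 0.0293]
tool_rot: [0.975, 0.224, -0.0, -0.001]
force: [1.1, 5.2, 0.8]
finger_gap: 0.001
gripper_force: 2.2
```

Emit:
servo_tool --rows '[[[0, 0, 0, 0, -0.003, 0, -1], [0, 0, 0, 0, -0.015, 0, -1], [0, 0, 0, 0, -0.03, 0, -1], [0, 0, 0, 0, -0.035, -0.02, -1], [0, 0, 0, 0, 0, -0.035, -1], [0, 0, 0, 0, 0, -0.035, -1], [0, 0, 0, 0, 0, -0.035, -1], [0, 0, 0, 0, 0, -0.02, -1]]]'

```text
t: 17.63
tcp_pos: [0.5095, 0.0224, 0.1776]
tool_rot: [0.974, 0.225, 0.002, 0.001]
force: [-0.3, 0.3, -0.1]
finger_gap: -0.003
gripper_force: 0.0
```

Emit:
servo_tool --rows '[[[0, 0, 0, -0.03, 0, 0, -1], [0, 0, 0, -0.03, 0, 0, -1], [0, 0, 0, -0.02, 0, 0, -1], [0, 0, 0, 0, 0, 0, -1], [0, 0, 0, 0, 0, 0, -1]]]'

```text
t: 18.05
tcp_pos: [0.4359, -0.013, 0.1745]
tool_rot: [0.975, 0.223, 0.0, 0.0]
force: [0.4, 0.3, -0.1]
finger_gap: 0.003
gripper_force: 0.0
```

```bash
python3 - <<'E'
from h import *
import pickle
ci=manip.camera_info("wrist");im=manip.snapshot("wrist");pickle.dump(ci,open("w9.pkl","wb"));cv2.imwrite("pics/w9.png",im)
cv2.imwrite("pics/w9b.png",cv2.resize(im,(800,600),interpolation=cv2.INTER_CUBIC))
O=np.array([.5988,-.113]);yw=-1.21;X=np.array([np.cos(yw),np.sin(yw)]);Y=np.array([-X[1],X[0]])
for n,p in(("tip",(-57,-27,24)),("post",(-57,-85,30)),("casR",(-50,-65,24)),("casL",(-50,65,24))): print(n,proj(ci,[*(O+(p[0]*X+p[1]*Y)/1e3),p[2]/1e3])/.64)
t=manip.snapshot("top");cv2.imwrite("pics/t9.png",t)
d=cv2.absdiff(t,cv2.imread("pics/top0.png")).max(2);print(manip.sense()["t"])
E
```

```text
tip [569.25151308 143.9925015 ]
post [553.58499982 244.48130817]
casR [568.01965105 210.9277122 ]
casL [614.95997861 -34.70401909]
18.15
```

View pics/w9b.png

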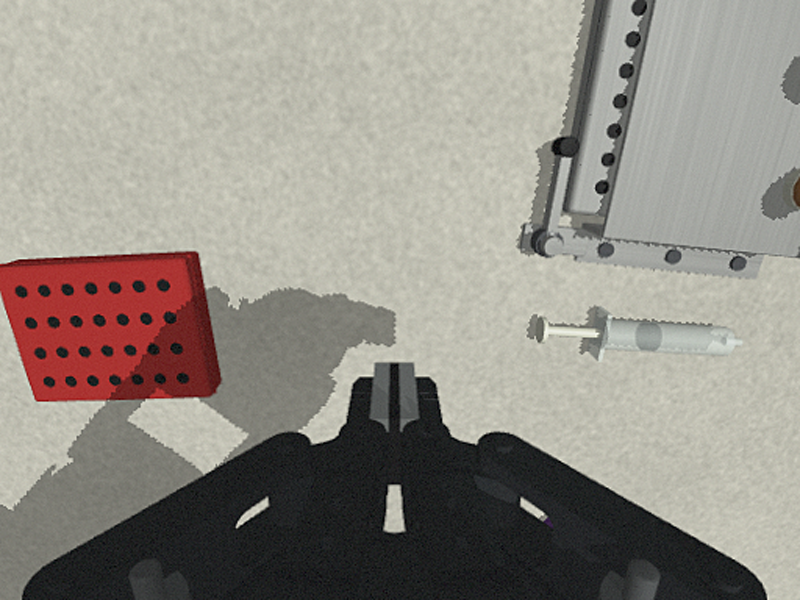

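The view shows the arm shut across the cassette, parallel to its edge. The tip is at (568,146), against a predicted (569,144). The cassette is home and the syringe hasn't moved.

```bash
python3 -c "
from station import manip
print(manip.sign_off())"
```

```text
the job is handed in; nothing more can be done
None
```

The cassette is fully home and square against the riser's back wall, the retaining arm is shut against its end stop in front of it, and I handed the job in at about 18 s with the robot touching nothing.

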